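# Raise the knife edge on two cases and hold the lever beam level over it

### The job

Build the pivot for the lever lesson: stack the grey case squarely on the blue plinth and then the yellow case, the one with the steel knife edge on its lid, squarely on the grey case. Then pick up the weighted beam at its balance point (the red band) and finish while still holding it there: level, crosswise to the knife edge, with the red band straight above the edge and a gap of about 3 cm between the edge and the bar, touching nothing else. Leave the electronic balance, the measuring cylinder and the flask where they are.

Things in the scene. Friction and masses are not known exactly. Their poses are not given: they have to be found in the camera images.
- plinth: Fixed blue levelling plinth on four feet, 76 (x) by 110 (y) by 20 mm high; its origin is the centre of its underside, on the bench, and its top is 20 mm higher. z is up. It stands in a different place and yaw each time. A case belongs on its middle with the case's long side (y) along the plinth's long side (y), either way round.
- grey_center (a point): Centre (half-way up) of the loose closed case of grey plastic with a white lid: 56 (its x) by 90 (its y) by 40 mm high (z), about 0.35 kg, flat lid. It stands on the bench, centre 20 mm up. Grip it across the 56 mm width (fingers closing along its x). It looks the same turned half a turn.
- edge_center (a point): Centre (half-way up) of the body of the loose closed yellow case with orange lid: 56 (its x) by 90 (its y) by 40 mm high (z), about 0.35 kg. A steel knife edge 40 mm long and 20 mm wide at its foot stands across the middle of the lid along the case's x, 16 mm high. Grip as the grey case; it too looks the same after half a turn. The two cases' places may be swapped.
- knife_edge (a point): Middle of the top line of the steel knife edge, 36 mm above the centre of the yellow case; the edge runs along this point's x axis.
- beam_balance (a point): Balance point of the loose lever beam (0.5 kg), half-way up its bar, 25 mm above the bench at the start; marked by a red band 8 mm wide. The aluminium bar, 12 mm wide (y) and 22 mm high (z), runs along this point's x, from 199 mm on the -x side to the weight at +x; its underside is 11 mm below this point. Grip it here across the 12 mm (closing along y). Either end may point either way over the edge.
- beam_weight (a point): Centre of the upright brass cylinder fixed on the beam's end, 36 mm across and 44 mm high, its axis 43 mm to the +x side of the balance point, its near face 25 mm from it, its foot 14 mm below the bar's underside. It and a black foot 14 mm high under the bar's other end carry the beam on the bench.
- balance: White electronic balance, 140 (x) by 190 (y) by 45 mm high, loose on the far side of the bench; origin at the centre of its underside. Leave alone.
- measuring_cylinder: Clear plastic measuring cylinder, 56 mm across and 200 mm high with a foot 84 mm across, loose; origin at the centre of its underside. Leave alone.
- flask: Round glass flask with a black stopper, 82 mm across and 138 mm high, loose; origin at the centre of its underside. Leave alone.
Mind the look-alikes: they are no part of the job. What is meant by the part that bears grey_center is not black, and is the larger of those in its own colour. Of the things that look like the part that bears edge_center, the smaller one is meant.

How it is judged (in metres and radians):
On the way, in this order (a step that is already met when the one before it is completed fails the run):
1. the grey case stands squarely on the plinth, let go (horizontal distance between grey_center and plinth below 0.01 m and angle between the y axis of grey_center and the y axis of plinth, either way round below 0.12 rad and z of grey_center in the frame of plinth between 0.035 and 0.045 m and angle between grey_center's own z axis and vertical below 0.06 rad and contact force between the fingers and grey_case below 0.05 N and linear speed of grey_case below 0.03 m/s), for 0.2 s.
2. the yellow case stands squarely on the grey case, let go (horizontal distance between grey_center and plinth below 0.01 m and angle between the y axis of grey_center and the y axis of plinth, either way round below 0.12 rad and z of grey_center in the frame of plinth between 0.035 and 0.045 m and angle between each of grey_center, edge_center's own z axis and vertical below 0.06 rad and horizontal distance between edge_center and grey_center below 0.01 m and angle between the y axis of edge_center and the y axis of grey_center, either way round below 0.12 rad and z of edge_center in the frame of grey_center between 0.035 and 0.045 m and contact force between the fingers and edge_case below 0.05 N and linear speed of edge_case below 0.03 m/s), for 0.2 s.
3. the beam is lifted clear of the bench by its balance point (contact force between the fingers and beam above 1 N and distance between the grasp point and beam_balance below 0.03 m and height (world z) of beam_balance above 0.08 m), for 0.2 s.
At the end, for the whole second after the job is handed in: Both cases flat and square on what is below (10 mm, 0.12 rad); beam held within 30 mm of its balance point, still, level to 0.10 rad, crosswise to 0.17 rad, balance point within 15 mm of over the edge's middle, bar 10 to 60 mm above the edge; neither beam nor arm touches a case (horizontal distance between grey_center and plinth below 0.01 m and angle between the y axis of grey_center and the y axis of plinth, either way round below 0.12 rad and z of grey_center in the frame of plinth between 0.035 and 0.045 m and angle between each of grey_center, edge_center's own z axis and vertical below 0.06 rad and horizontal distance between edge_center and grey_center below 0.01 m and angle between the y axis of edge_center and the y axis of grey_center, either way round below 0.12 rad and z of edge_center in the frame of grey_center between 0.035 and 0.045 m and contact force between the fingers and beam above 1 N and distance between the grasp point and beam_balance below 0.03 m and angle between beam_balance's own z axis and vertical below 0.1 rad and linear speed of beam below 0.05 m/s and horizontal distance between beam_balance and knife_edge below 0.015 m and angle between the x axis of beam_balance and the y axis of edge_center, either way round below 0.17 rad and z of beam_balance in the frame of knife_edge between 0.021 and 0.071 m and contact force between each of beam, the arm and edge_case below 0.05 N and contact force between each of beam, the arm and grey_case below 0.05 N); the arm keeps its last pose, push and grip.
It fails at once if the electronic balance is moved more than 20 mm or tipped (distance of balance from where it was at the start of the episode above 0.02 m or angle between balance's own z axis and vertical above 0.25 rad).
It fails at once if the measuring cylinder is moved more than 20 mm or tipped (distance of measuring_cylinder from where it was at the start of the episode above 0.02 m or angle between measuring_cylinder's own z axis and vertical above 0.25 rad).
It fails at once if the flask is moved more than 20 mm or tipped (distance of flask from where it was at the start of the episode above 0.02 m or angle between flask's own z axis and vertical above 0.25 rad).
It also fails if it takes over 67 s, if anything falls off the work surface, if the arm or the gripper's body presses on something with over 40 N, if the wrist force passes 120 N, or if a joint passes its speed limit or range.

### The arm

A 6-joint arm with a two-finger parallel gripper is mounted at the origin on the work surface. World frame = base frame: x ahead of the robot, y to its left, z up, the work surface at z = 0. Lengths are in mm, angles in rad, forces in N, time in s.
With the tool pointing down it reaches from about 400 to 925 mm from the base axis. Payload 3.4 kg.
Tool frame: the origin (TCP) lies between the finger pads; the fingertips stand env.tip_reach ahead of it and the grasp point (between the pads) is the TCP (env.tip_reach is the distance from the TCP to the fingertips, in mm); z points along the fingers, y is the direction in which the jaws open and shut (so a half turn about z gives the same grasp; the last joint's range is limited). The gripper opens to 85 mm and grips with 20 to 120 N. Pads are 22 mm wide; open, the fingers measure 114 mm over their backs; the gripper's body (76 mm by 85 mm) begins 54 mm behind the grasp point. The pads swing forward as they close: fully open they stand 13 mm farther back than shut.
Start: joints at [1.087, 0.307, 1.506, -0, 1.328, -0.073], TCP at [229.645, 527.157, 250.305] pointing down, gripper open.
Joint ranges: [-3.12, 3.12], [-1.05, 2.28], [0.14, 2.33], [-1.42, 4.57], [0.1, 2.73], [-2.68, 2.68]. Speed limits (rad/s): [2.57, 2.57, 3.14, 3.14, 3.14, 3.14].

### API

Orientations are given as a unit quaternion [w, x, y, z].
In Python, from plant import env gives the robot as it stands. The module is installed in compiled form; this text tells all that it offers.
- The arm moves only by the tool drive_tool, never from a script. Its argument "plan" is a list of rows, each a list of 7 numbers: the closure, from 0 (fully open) to 1 (shut), then the shift along the tool's x, y, z in cm, then the turn, a rotation vector about the tool's x, y, z in degrees. In form: [[fingers, dx, dy, dz, rx, ry, rz], ...]. A call has 1 to 20 rows; each row is the pose to reach, as a shift and turn from the pose commanded when the call began, along the tool's axes at that moment; what a row does not reach only later rows make up. A row lasts 1/10 s, in which the tool goes at most 50 mm and 8.59 degrees, less where a joint would pass 70% of its speed; a pose out of reach is approached as far as the arm can. A call with a gripper value outside its range is refused whole. The fingers move at their own pace and stop on an object; "grip_force" is the grip in N (left out, the last holds). Time passes only in rows, so rows that repeat a pose let the fingers close. It gives the time, the measured TCP pose, the force and the opening at its end, in the units of the state.
- env.sense(): the state, without advancing time (a new reading comes with each control period).
- env.grab_frame(name): name is "side" or "top"; returns a dict with "image" (384x512x3 uint8, red, green, blue), "camera_matrix" (3x3 intrinsics, pixels), "R" (3x3) and "t" (3): a world point X has camera coordinates R X + t. Camera axes: x right, y down, z forward; pixel columns grow to the right and rows downward; lengths in mm; the calibration is good to about 2 mm. A picture is of the moment at which its call begins. There is no depth.
- env.close_job(): hands the job in, once; it reports no verdict.
The state is a dict: "t": time; "joints": joint angles; "dq": joint speeds; "joint_torque": joint torques, N m; "eef_pos": TCP position; "orientation": TCP orientation; "contact_force": force on the tool from outside, world axes, zero at the start; "ft_torque": the same for the moment, N m; "grip_width": finger opening in mm.
Only numpy, scipy, OpenCV 4.12 (cv2) and the standard library are available. Lean on these libraries where they do the work, as an engineer would, in place of code of your own. Each camera call takes 0.05 s, during which the arm holds its last target.

## Working session

There is one attempt and no reset: what is moved stays moved. The work goes in short steps, Python scripts to look and compute and a tool call to move; the robot and the scene stay as the last step left them, time stands still between calls to the robot, and variables do not carry over. Pictures are saved under pics/ and viewed, and the job is handed in when it is done.

Besides the shell and the picture viewer there is one more tool, called after "Call:" as name([rows], argument=value, ...), one row to a line, values as JSON. drive_tool: Moves the arm, as the interface text tells. Its arguments: {"type":"object","properties":{"plan":{"type":"array","items":{"type":"array","items":{"type":"number"}}},"grip_force":{"type":"number"}},"required":["plan"]}

```bash
mkdir -p pics; python3 - <<'E'
from plant import env
import cv2
s=env.sense(); print(s, env.tip_reach)
for n in ("top","side"):
    f=env.grab_frame(n); cv2.imwrite(f"pics/{n}0.png",cv2.cvtColor(f["image"],cv2.COLOR_RGB2BGR))
    import numpy as np
    print(n,f["camera_matrix"],f["R"],f["t"], -np.array(f["R"]).T@np.array(f["t"]))
E
```

```text
{'t': 0.0, 'joints': array([ 1.08654155e+00,  3.07541857e-01,  1.50768389e+00, -3.93902597e-05,
        1.32842175e+00, -7.35154835e-02]), 'dq': array([-1.21965195e-03,  4.22673880e-04, -5.83500159e-04, -7.21778963e-04,
       -7.77897201e-04,  3.63785918e-05]), 'joint_torque': array([-2.12748178e-03, -4.57552278e+01, -2.51912695e+01, -3.29778832e-04,
        1.33234324e-02, -1.01582793e-05]), 'eef_pos': array([229.31774049, 526.55646525, 249.39489596]), 'orientation': array([-2.64457259e-04,  2.03924297e-01,  9.78986121e-01, -9.92988965e-04]), 'contact_force': array([ 0.33368697, -0.14929838,  0.15363081]), 'ft_torque': array([0.01994264, 0.03195595, 0.06202917]), 'grip_width': 85.75091056945367} 19.0
top [[470.1594641    0.         260.49210718]
 [  0.         470.1594641  198.3446624 ]
 [  0.           0.           1.        ]] [[ 0.02814817 -0.99957061 -0.00814139]
 [-0.98049338 -0.02602415 -0.19482164]
 [ 0.19452611  0.01346645 -0.9808049 ]] [  52.31705854  535.29117902 1235.75553829] [ 282.99010645   49.58384943 1316.7473231 ]
side [[479.19768397   0.         254.94698984]
 [  0.         479.19768397 186.5745568 ]
 [  0.           0.           1.        ]] [[ 0.82356483 -0.56702722  0.01486965]
 [-0.40549282 -0.60687421 -0.68357828]
 [ 0.3966315   0.55694149 -0.72972572]] [-404.51832121  287.71893757 1383.46016339] [ -98.908855   -825.27006187 1212.23992935]
```

View pics/top0.png

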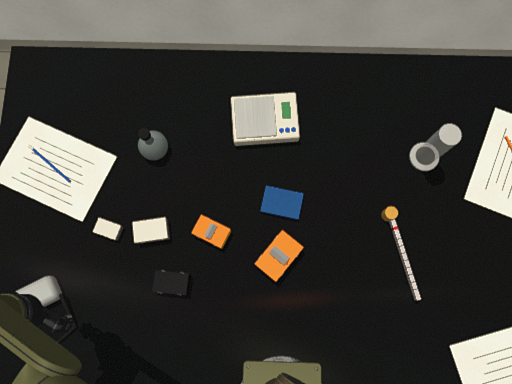

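View pics/side0.png

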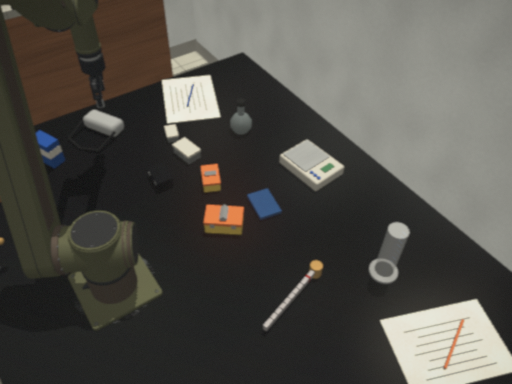

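```bash
cat > h.py <<'E'
from plant import env
import cv2, numpy as np
def frame(n,save=None):
    f=env.grab_frame(n)
    f={k:np.array(v) for k,v in f.items()}
    if save: cv2.imwrite("pics/"+save,cv2.cvtColor(f["image"],cv2.COLOR_RGB2BGR))
    return f
def ray(f,px,z):
    px=np.atleast_2d(np.asarray(px,float))
    d=np.c_[px,np.ones(len(px))]@np.linalg.inv(f["camera_matrix"]).T@f["R"]
    C=-f["R"].T@f["t"]
    return C+d*((z-C[2])/d[:,2])[:,None]
def proj(f,X):
    X=np.atleast_2d(X)@f["R"].T+f["t"]; q=X@f["camera_matrix"].T
    return q[:,:2]/q[:,2:]
def crop(f,x,y,w,h,s,name):
    c=f["image"][y:y+h,x:x+w]
    cv2.imwrite("pics/"+name,cv2.cvtColor(cv2.resize(c,None,fx=s,fy=s,interpolation=cv2.INTER_CUBIC),cv2.COLOR_RGB2BGR))
def comps(m,mn=15):
    n,l,st,c=cv2.connectedComponentsWithStats(m.astype(np.uint8))
    return [(i,st[i],c[i],l==i) for i in range(1,n) if st[i][4]>=mn]
def rect(f,mask,z):
    cs,_=cv2.findContours(mask.astype(np.uint8),cv2.RETR_EXTERNAL,cv2.CHAIN_APPROX_NONE)
    c=max(cs,key=cv2.contourArea)[:,0]
    W=ray(f,c,z)[:,:2].astype(np.float32)
    (cx,cy),(a,b),th=cv2.minAreaRect(W)
    p=cv2.boxPoints(((cx,cy),(a,b),th)); e1=p[1]-p[0]; e2=p[2]-p[1]
    L=e1 if np.linalg.norm(e1)>np.linalg.norm(e2) else e2
    ang=np.degrees(np.arctan2(L[1],L[0]))%180
    pa=ray(f,np.argwhere(mask)[:,::-1],z)[:,:2].mean(0)
    return np.round([cx,cy,max(a,b),min(a,b),ang,*pa],1)
E
python3 - <<'E'
from h import *
f=frame("top"); g=frame("side")
crop(f,85,175,230,130,3,"c_top.png"); crop(f,370,190,70,120,5,"c_beam.png"); crop(g,140,100,190,150,4,"c_side.png")
I=f["image"].astype(int)
hsv=cv2.cvtColor(f["image"],cv2.COLOR_RGB2HSV)
for p in [(150,230),(150,242),(107,229),(205,228),(270,250),(262,265),(283,203),(171,285)]: print(p,I[p[1],p[0]],hsv[p[1],p[0]])
E
```

```text
(150, 230) [237 229 206] [ 22  33 237]
(150, 242) [16 16 16] [ 0  0 16]
(107, 229) [235 228 204] [ 23  34 235]
(205, 228) [244 145  49] [ 15 204 244]
(270, 250) [202 144 105] [ 12 122 202]
(262, 265) [243 148  54] [ 15 198 243]
(283, 203) [ 45  88 139] [106 172 139]
(171, 285) [38 36 35] [10 20 38]
```

View pics/c_top.png

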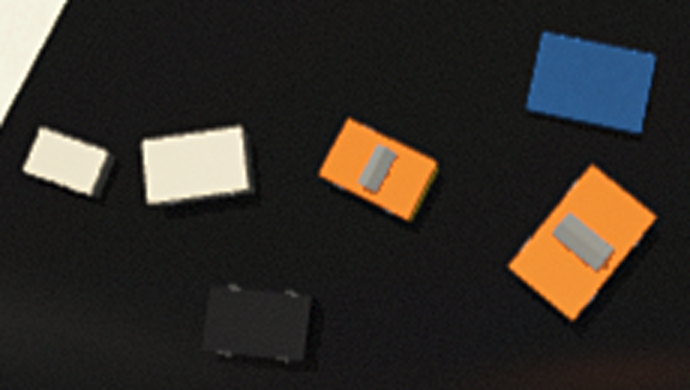

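View pics/c_side.png

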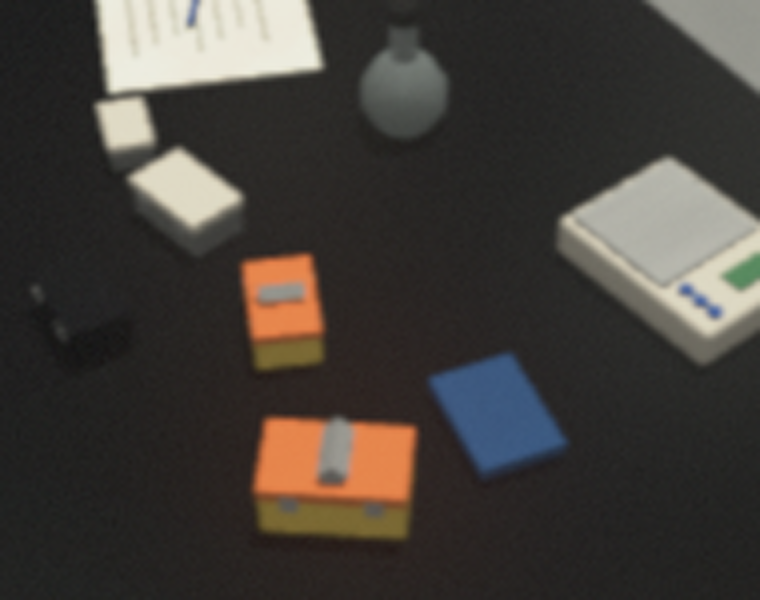

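View pics/c_beam.png

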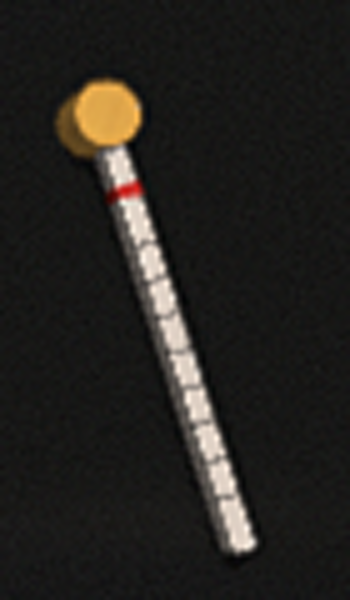

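White-lidded look-alikes in the top view are at (107,229), which is small, (150,230), which is large, and (171,283), which is black. The grey case is the large white one at (150,230). Orange-lidded ones are at (211,231), smaller, and (279,256), larger. The yellow case is the smaller one at (211,231). The beam's red band is near (395,228). Next I'll measure and check sizes.

```bash
cat >> h.py <<'E'
def masks(f):
    H,S,V=[x.astype(int) for x in cv2.split(cv2.cvtColor(f["image"],cv2.COLOR_RGB2HSV))]
    R,G,B=[f["image"][...,i].astype(int) for i in range(3)]
    return dict(white=(S<70)&(V>150), orange=(H<20)&(S>130)&(V>170), blue=(H>98)&(H<115)&(S>120)&(V>70), red=((H<8)|(H>172))&(S>110)&(V>110), bar=(R>150)&(S<60), brass=(H>14)&(H<25)&(S>110)&(V>170))
E
python3 - <<'E'
from h import *
import itertools
for n in("top","side"):
    f=frame(n);m=masks(f)
    for k,z in (("white",40),("orange",40),("blue",20),("red",36)):
        for i,st,c,mm in comps(m[k],6 if k=="red" else 60):
            if st[4]<4000: print(n,k,c.round(1),st[4],rect(f,mm,z) if st[4]>5 else '', ray(f,c,z)[0,:2].round(1))
E
```

```text
top white [238.8   4.6] 96 [1128.9  147.1   58.4   34.2   68.8 1130.1  149.2] [1130.1  149.2]
top white [391.8   7.5] 66 [1130.8 -314.1   37.7   36.9  137.9 1131.1 -310.6] [1131.1 -310.6]
top white [132.4  23.4] 406 [1065.9  481.7  130.1   78.7   85.9 1060.3  465.9] [1060.3  466. ]
top white [273.6  26.1] 500 [1055.8   46.6  161.3   83.5  119.  1061.5   42.7] [1061.4   42.8]
top white [418.8  29. ] 400 [1064.3 -399.4  168.6   58.7  107.4 1062.  -389. ] [1062.  -388.9]
top white [263.  116.9] 2749 [775.2  62.4 187.2 137.6  95.7 774.5  66.8] [774.2  66.7]
top white [493.8 167.4] 3248 [ 661.6 -607.5  290.   134.6  159.3  642.6 -582.2] [ 641.7 -582.1]
top white [449.8 134.1] 368 [ 736.6 -463.8   60.3   59.5   91.4  736.3 -464.3] [ 736.2 -464.3]
top white [420.7 158.4] 263 [ 666.8 -385.3   79.    70.1   40.7  662.6 -379.5] [ 662.6 -379.5]
top white [149.5 229.7] 707 [440.9 368.4  91.9  58.   99.8 440.8 368.4] [440.7 368.4]
top white [106.3 228.3] 366 [441.2 487.3  66.   42.   71.9 441.3 487.3] [441.2 487.2]
top white [407.3 264.6] 293 [ 367.3 -331.4  192.1   11.4   16.6  365.6 -332. ] [ 3
[... 1926 characters left out ...]
01.7] 256 [ 367.3 -331.5  193.7   12.    16.5  364.1 -332.7] [ 362.9 -333.1]
side orange [210.1 174.2] 267 [444.2 204.7  92.3  58.4  65.5 443.4 203.1] [443.2 202.8]
side orange [223.5 214.9] 558 [386.6  25.4 119.7  75.3 141.8 385.5  23.8] [385.4  23.6]
side orange [316. 265.] 81 [ 508.7 -287.2   29.9   27.7  146.   508.6 -287.3] [ 508.6 -287.3]
side orange [453.3 344.1] 90 [ 652.2 -671.6  151.2    4.9   22.9  648.9 -673.2] [ 648.1 -673.5]
side blue [ 45.8 140.1] 304 [ 31.9 718.3 124.5  65.  110.   37.3 711.6] [ 37.3 711.2]
side blue [ 54.1 160.2] 137 [ 24.3 588.5  66.8  62.  166.1  27.1 588.2] [ 27.1 588.2]
side blue [264.  202.7] 557 [532.8   9.1 110.6  75.   78.4 532.6   8.2] [532.4   7.9]
```

```bash
cat > go.py <<'E'
import sys,numpy as np
from plant import env
from scipy.spatial.transform import Rotation as Ro
def delta(x,y,z,yaw):
    s=env.sense(); q=s["orientation"]; A=Ro.from_quat([q[1],q[2],q[3],q[0]])
    p=np.array(s["eef_pos"]); d=A.inv().apply(np.array([x,y,z])-p)/10
    best=None
    c,t=np.cos(np.radians(yaw)),np.sin(np.radians(yaw))
    Y=np.array([c,t,0]);Z=np.array([0,0,-1.]);X=np.cross(Y,Z)
    B=Ro.from_matrix(np.c_[X,Y,Z]); r=(A.inv()*B).as_rotvec(degrees=True)
    y_=A.apply([0,1,0])
    print("t",round(float(s["t"]),2),"tcp",p.round(1),"yawY",round(float(np.degrees(np.arctan2(y_[1],y_[0]))),1),"w",round(float(s["grip_width"]),1),"F",np.round(s["contact_force"],1),"j",np.round(s["joints"],2))
    print("cm",d.round(2),"deg",r.round(1),"rows lin",np.linalg.norm(d)/5,"rot",np.linalg.norm(r)/8.59)
if __name__=="__main__": delta(*map(float,sys.argv[1:5]))
E
python3 go.py 442 370 110 9.9; python3 - <<'E'
from h import *
f=frame("top")
# band & black case & flask base check
print(ray(f,[[171,283]],40).round(0), ray(f,[[152,145]],60).round(0),ray(f,[[425,156]],40).round(0))
E
```

```text
t 0.3 tcp [229.5 527.  250. ] yawY 66.5 w 85.4 F [-0.5 -0.6 -0.3] j [ 1.09  0.31  1.51 -0.    1.33 -0.07]
cm [-25.75  -5.9   14.  ] deg [-0.   0.  56.6] rows lin 5.9789587794563355 rot 6.584778275708256
[[299. 300.  40.]] [[676. 374.  60.]] [[ 670. -392.   40.]]
```

Call:
drive_tool([
  [0,-6,-1.4,2,0,0,8],
  [0,-13,-3,5,0,0,22],
  [0,-21,-4.8,9,0,0,40],
  [0,-25.75,-5.9,14,0,0,50],
  [0,-25.75,-5.9,14,0,0,56.6],
  [0,-25.75,-5.9,14,0,0,56.6],
  [0,-25.75,-5.9,14,0,0,56.6],
  [0,-25.75,-5.9,14,0,0,56.6],
  [0,-25.75,-5.9,14,0,0,56.6],
  [0,-25.75,-5.9,14,0,0,56.6],
  [0,-25.75,-5.9,14,0,0,56.6],
], grip_force=50)

```text
t: 1.45
eef_pos: [441.8, 371.2, 111.2]
orientation: [0.0, 0.643, 0.766, 0.001]
contact_force: [0.1, 0.1, -0.9]
grip_width: 85.4
```

```bash
python3 go.py 442 370 28 9.9
```

```text
t 1.45 tcp [441.8 371.2 111.2] yawY 10.0 w 85.4 F [ 0.1  0.1 -0.9] j [0.63 0.45 1.68 0.   1.01 0.45]
cm [-0.13 -0.01  8.32] deg [ 0.1 -0.   0.1] rows lin 1.664101713411743 rot 0.017184378704813354
```

Call:
drive_tool([
  [0,-0.1,0,2.5,0,0,0],
  [0,-0.1,0,5,0,0,0],
  [0,-0.1,0,7,0,0,0],
  [0,-0.1,0,8.3,0,0,0],
  [0,-0.1,0,8.3,0,0,0],
  [0,-0.1,0,8.3,0,0,0],
  [1,-0.1,0,8.3,0,0,0],
  [1,-0.1,0,8.3,0,0,0],
  [1,-0.1,0,8.3,0,0,0],
  [1,-0.1,0,8.3,0,0,0],
  [1,-0.1,0,8.3,0,0,0],
  [1,-0.1,0,8.3,0,0,0],
  [1,-0.1,0,8.3,0,0,0],
  [1,-0.1,0,8.3,0,0,0],
])

```text
t: 2.85
eef_pos: [443.0, 369.8, 28.6]
orientation: [0.0, 0.644, 0.765, 0.001]
contact_force: [-0.2, 0.8, 7.1]
grip_width: 55.3
```

```bash
python3 go.py 442 370 28 9.9; python3 -c "
from h import *
f=frame('side'); crop(f,140,90,100,90,6,'g1.png')"
```

```text
t 2.85 tcp [443.  369.8  28.6] yawY 9.9 w 55.3 F [-0.2  0.8  7.1] j [0.62 0.55 1.76 0.   0.83 0.45]
cm [ 0.04 -0.09  0.06] deg [ 0.1 -0.1 -0. ] rows lin 0.023123951615872457 rot 0.015336206107283161
```

View pics/g1.png

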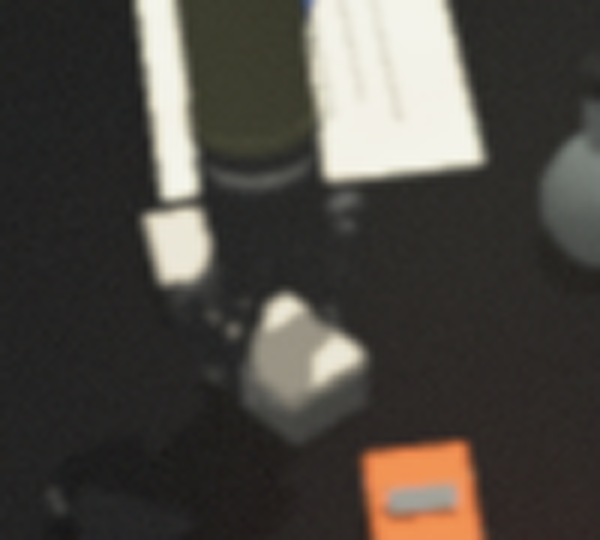

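The grey case is gripped, with a width of 55 mm. Now I'll lift it and carry it.

Call:
drive_tool([
  [1,0,0,-2,0,0,0],
  [1,0,0,-5,0,0,0],
  [1,0,0,-8,0,0,0],
  [1,0,0,-10,0,0,0],
  [1,0,0,-10,0,0,0],
  [1,0,0,-10,0,0,0],
])

```text
t: 3.5
eef_pos: [442.1, 369.0, 127.1]
orientation: [0.0, 0.644, 0.765, 0.0]
contact_force: [-0.6, -0.1, -3.5]
grip_width: 55.3
```

```bash
python3 go.py 532.3 8.2 100 -11.1
```

```text
t 3.5 tcp [442.1 369.  127.1] yawY 9.9 w 55.3 F [-0.6 -0.1 -3.5] j [ 0.62  0.43  1.67 -0.    1.05  0.45]
cm [-37.09   2.71   2.71] deg [ 0.  0. 21.] rows lin 7.45713940601585 rot 2.439952486099069
```

Call:
drive_tool([
  [1,-2,0.15,0,0,0,1],
  [1,-5.5,0.4,0,0,0,3],
  [1,-9.5,0.7,0,0,0,5.5],
  [1,-13.5,1,0,0,0,8],
  [1,-17.5,1.3,0,0,0,10.5],
  [1,-21.5,1.6,0,0,0,13],
  [1,-25.5,1.9,0,0,0,15],
  [1,-29.5,2.1,0.5,0,0,17.5],
  [1,-33.5,2.4,1.5,0,0,20],
  [1,-36,2.6,2.7,0,0,21],
  [1,-37.1,2.7,2.7,0,0,21],
  [1,-37.1,2.7,2.7,0,0,21],
  [1,-37.1,2.7,2.7,0,0,21],
  [1,-37.1,2.7,2.7,0,0,21],
  [1,-37.1,2.7,2.7,0,0,21],
])

```text
t: 5.0
eef_pos: [532.3, 9.6, 100.6]
orientation: [0.0, 0.772, 0.636, 0.0]
contact_force: [-0.1, -0.0, -2.4]
grip_width: 55.3
```

```bash
python3 go.py 532.3 8.2 50 -11.1; python3 -c "
from h import *
f=frame('side'); crop(f,200,120,130,120,5,'g2.png');f=frame('top'); crop(f,220,140,130,120,5,'g2t.png')"
```

```text
t 5.0 tcp [532.3   9.6 100.6] yawY -11.0 w 55.3 F [-0.1 -0.  -2.4] j [-0.06  0.41  1.79  0.    0.94  0.13]
cm [-0.14  0.03  5.06] deg [ 0.  -0.   0.1] rows lin 1.0129998877399113 rot 0.008424379858861335
```

View pics/g2.png

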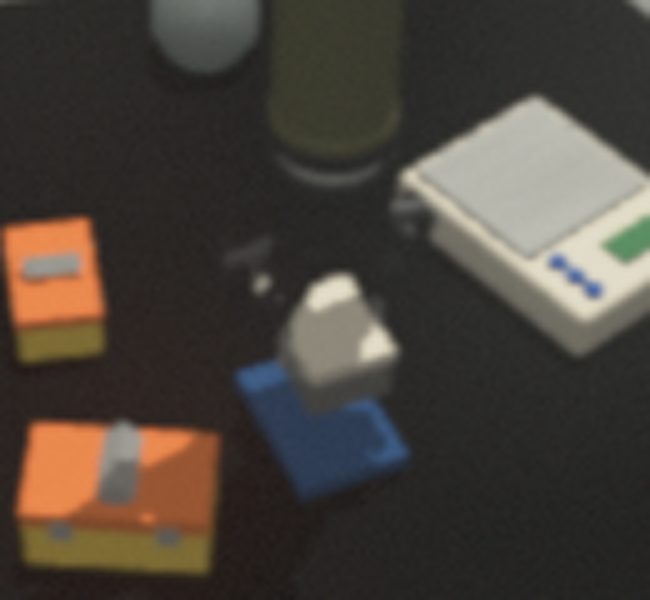

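View pics/g2t.png

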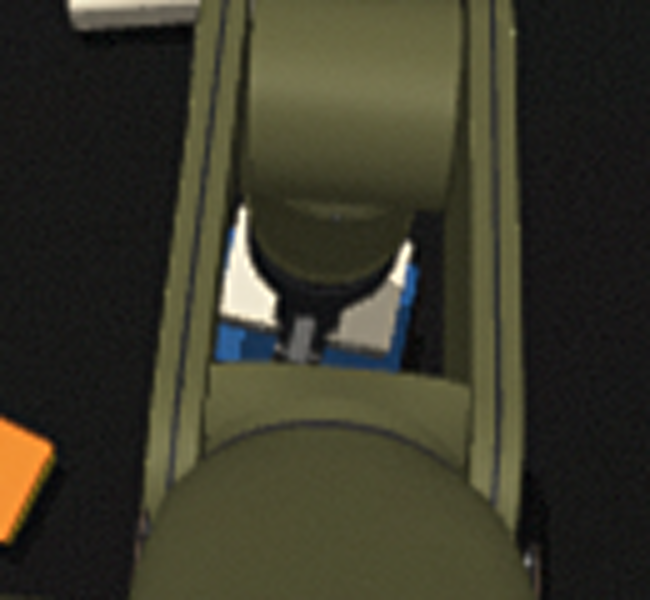

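Call:
drive_tool([
  [1,-0.1,0,1.5,0,0,0],
  [1,-0.1,0,3,0,0,0],
  [1,-0.1,0,4,0,0,0],
  [1,-0.1,0,4.6,0,0,0],
  [1,-0.1,0,5,0,0,0],
  [1,-0.1,0,5.15,0,0,0],
  [1,-0.1,0,5.15,0,0,0],
  [1,-0.1,0,5.15,0,0,0],
  [1,-0.1,0,5.15,0,0,0],
])

```text
t: 6.0
eef_pos: [532.7, 7.3, 49.2]
orientation: [0.0, 0.772, 0.635, 0.0]
contact_force: [0.4, -0.7, -2.5]
grip_width: 55.4
```

```bash
python3 go.py 532.3 8.2 48.6 -11.1
```

```text
t 6.0 tcp [532.7   7.3  49.2] yawY -11.1 w 55.4 F [ 0.4 -0.7 -2.5] j [-0.07  0.48  1.84 -0.    0.82  0.13]
cm [ 0.08 -0.05  0.06] deg [ 0.1 -0.  -0. ] rows lin 0.022486886620601422 rot 0.00784216379705008
```

Still no contact, so I'll lower a little more, release and retreat.

Call:
drive_tool([
  [1,0,0,0.1,0,0,0],
  [1,0,0,0.1,0,0,0],
  [0,0,0,0.1,0,0,0],
  [0,0,0,0.1,0,0,0],
  [0,0,0,0.1,0,0,0],
  [0,0,0,0.1,0,0,0],
  [0,0,0,0.1,0,0,0],
  [0,0,0,-2,0,0,0],
  [0,0,0,-5,0,0,0],
  [0,0,0,-9,0,0,0],
  [0,0,0,-9,0,0,0],
  [0,0,0,-9,0,0,0],
])

```text
t: 7.2
eef_pos: [533.0, 7.3, 139.8]
orientation: [0.001, 0.772, 0.635, 0.001]
contact_force: [0.3, -0.2, -0.1]
grip_width: 85.5
```

```bash
python3 go.py 442.8 202.2 110 -24.8
```

```text
t 7.2 tcp [533.    7.3 139.8] yawY -11.1 w 85.5 F [ 0.3 -0.2 -0.1] j [-0.07  0.36  1.74 -0.    1.04  0.13]
cm [ 17.38 -12.63   2.95] deg [ 0.2 -0.  13.7] rows lin 4.336154842893988 rot 1.5907099593134244
```

Call:
drive_tool([
  [0,3,-2.2,0,0,0,3],
  [0,7,-5,0,0,0,6],
  [0,11,-8,1,0,0,10],
  [0,15,-11,2,0,0,13.7],
  [0,17.4,-12.6,3,0,0,13.7],
  [0,17.4,-12.6,3,0,0,13.7],
  [0,17.4,-12.6,3,0,0,13.7],
  [0,17.4,-12.6,3,0,0,13.7],
  [0,17.4,-12.6,3,0,0,13.7],
])

```text
t: 8.1
eef_pos: [443.0, 201.4, 108.8]
orientation: [0.0, 0.843, 0.538, 0.0]
contact_force: [0.3, -0.9, 0.7]
grip_width: 85.7
```

```bash
python3 go.py 442.8 202.2 28 -24.8;  python3 - <<'E'
from h import *
for n in("top","side"):
    f=frame(n,n+"1.png");m=masks(f)
    for k,z in (("white",60),("orange",40),("blue",20)):
        for i,st,c,mm in comps(m[k],60):
            r=rect(f,mm,z)
            if st[4]<2000 and 300<r[0]<700 and -100<r[1]<420: print(n,k,c.round(1),st[4],r)
E
```

```text
t 8.1 tcp [443.  201.4 108.8] yawY -24.9 w 85.7 F [ 0.3 -0.9  0.7] j [ 0.34  0.35  1.88 -0.    0.92  0.78]
cm [ 0.06 -0.05  8.08] deg [ 0.   0.  -0.1] rows lin 1.6152694414382158 rot 0.015429931961213464
top white [282.5 199. ] 703 [532.2   6.8  92.6  57.4  78.9 532.1   7. ]
top white [280.4 253.4] 78 [384.8   9.9  47.4  11.3  50.9 384.4   9.6]
top orange [278.4 255.4] 1034 [381.1  13.7 119.3  75.5 142.2 380.6  14.2]
top blue [278.2 207.6] 239 [531.7   8.3 109.1  76.2  79.1 515.   17.2]
side white [264.4 194.4] 401 [533.7   9.5  94.7  59.9  78.6 533.2   8.7]
side white [223.7 211.5] 80 [384.3  19.6  48.8  21.3  51.  385.   20.4]
side orange [210.1 171.5] 196 [445.8 210.4  83.8  58.7  59.8 450.2 214. ]
side orange [223.5 215. ] 581 [386.5  25.  120.7  76.9 142.2 385.4  23.3]
```

View pics/side1.png

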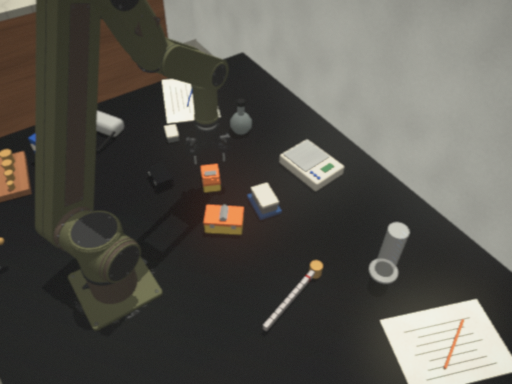

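The grey case stands on the plinth with its lid at about (533,8), 78.8°, which is within 1 mm. Next is the yellow case.

Call:
drive_tool([
  [0,0.05,0,2.5,0,0,0],
  [0,0.05,0,5,0,0,0],
  [0,0.05,0,7,0,0,0],
  [0,0.05,0,8.1,0,0,0],
  [0,0.05,0,8.1,0,0,0],
  [0,0.05,0,8.1,0,0,0],
  [1,0.05,0,8.1,0,0,0],
  [1,0.05,0,8.1,0,0,0],
  [1,0.05,0,8.1,0,0,0],
  [1,0.05,0,8.1,0,0,0],
  [1,0.05,0,8.1,0,0,0],
  [1,0.05,0,8.1,0,0,0],
  [1,0.05,0,8.1,0,0,0],
  [1,0.05,0,8.1,0,0,0],
])

```text
t: 9.6
eef_pos: [443.1, 203.2, 28.9]
orientation: [0.0, 0.843, 0.538, 0.001]
contact_force: [-0.1, -0.4, 5.3]
grip_width: 55.5
```

```bash
python3 go.py 442.8 202.2 160 -24.8
```

```text
t 9.6 tcp [443.1 203.2  28.9] yawY -24.8 w 55.5 F [-0.1 -0.4  5.3] j [0.34 0.47 1.95 0.   0.71 0.78]
cm [ -0.08   0.03 -13.11] deg [ 0.1 -0.1 -0. ] rows lin 2.621350209106261 rot 0.014382519315473786
```

Call:
drive_tool([
  [1,0,0,-2,0,0,0],
  [1,0,0,-5,0,0,0],
  [1,0,0,-8,0,0,0],
  [1,0,0,-11,0,0,0],
  [1,0,0,-13,0,0,0],
  [1,0,0,-13,0,0,0],
  [1,0,0,-13,0,0,0],
])

```text
t: 10.3
eef_pos: [441.9, 202.7, 157.5]
orientation: [-0.0, 0.843, 0.539, -0.0]
contact_force: [-0.0, -0.6, -4.9]
grip_width: 55.2
```

```bash
python3 go.py 532.8 8 135 -11.1
```

```text
t 10.3 tcp [441.9 202.7 157.5] yawY -24.8 w 55.2 F [-0.  -0.6 -4.9] j [ 0.34  0.28  1.82 -0.    1.04  0.78]
cm [-13.85  16.43   2.25] deg [ -0.    0.  -13.7] rows lin 4.321537974926078 rot 1.598116127702847
```

Call:
drive_tool([
  [1,-1.4,1.65,0,0,0,-1.5],
  [1,-4.2,5,0,0,0,-4],
  [1,-7,8.3,0.2,0,0,-7],
  [1,-9.8,11.6,0.8,0,0,-10],
  [1,-12,14.2,1.5,0,0,-12],
  [1,-13.4,15.9,2,0,0,-13.7],
  [1,-13.9,16.4,2.3,0,0,-13.7],
  [1,-13.9,16.4,2.3,0,0,-13.7],
  [1,-13.9,16.4,2.3,0,0,-13.7],
  [1,-13.9,16.4,2.3,0,0,-13.7],
  [1,-13.9,16.4,2.3,0,0,-13.7],
  [1,-13.9,16.4,2.3,0,0,-13.7],
])

```text
t: 11.5
eef_pos: [532.7, 8.7, 135.1]
orientation: [0.0, 0.772, 0.636, 0.0]
contact_force: [-0.5, 0.3, -4.8]
grip_width: 55.2
```

```bash
python3 go.py 532.8 8 89 -11.1; python3 -c "
from h import *
f=frame('side'); crop(f,200,120,130,120,5,'g3.png')"
```

```text
t 11.5 tcp [532.7   8.7 135.1] yawY -11.1 w 55.2 F [-0.5  0.3 -4.8] j [-0.06  0.36  1.75  0.    1.03  0.13]
cm [-0.07  0.02  4.61] deg [ 0. -0.  0.] rows lin 0.9229128985011542 rot 0.004948675807250987
```

View pics/g3.png

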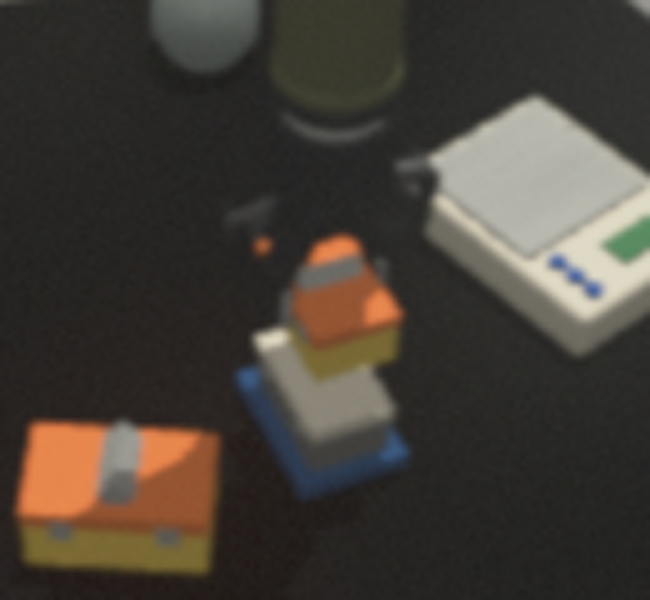

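Call:
drive_tool([
  [1,0,0,1.5,0,0,0],
  [1,-0.05,0,3,0,0,0],
  [1,-0.05,0,4,0,0,0],
  [1,-0.05,0,4.4,0,0,0],
  [1,-0.05,0,4.6,0,0,0],
  [1,-0.05,0,4.6,0,0,0],
  [1,-0.05,0,4.6,0,0,0],
  [1,-0.05,0,4.6,0,0,0],
])

```text
t: 12.35
eef_pos: [533.4, 7.3, 89.2]
orientation: [0.0, 0.772, 0.635, 0.0]
contact_force: [-0.6, 0.4, -4.7]
grip_width: 55.3
```

```bash
python3 go.py 532.8 8 89 -11.1
```

```text
t 12.35 tcp [533.4   7.3  89.2] yawY -11.1 w 55.3 F [-0.6  0.4 -4.7] j [-0.07  0.43  1.8  -0.    0.92  0.13]
cm [ 0.05 -0.07  0.02] deg [ 0.1 -0.  -0. ] rows lin 0.01774358922229747 rot 0.0090977809386238
```

Call:
drive_tool([
  [1,0,0,0.1,0,0,0],
  [1,0,0,0.1,0,0,0],
  [0,0,0,0.1,0,0,0],
  [0,0,0,0.1,0,0,0],
  [0,0,0,0.1,0,0,0],
  [0,0,0,0.1,0,0,0],
  [0,0,0,0.1,0,0,0],
  [0,0,0,-2,0,0,0],
  [0,0,0,-5,0,0,0],
  [0,0,0,-9,0,0,0],
  [0,0,0,-9,0,0,0],
  [0,0,0,-9,0,0,0],
])

```text
t: 13.55
eef_pos: [533.5, 7.4, 179.8]
orientation: [0.001, 0.772, 0.635, 0.001]
contact_force: [0.2, 0.1, -0.5]
grip_width: 85.3
```

```bash
python3 go.py 464.8 -302.9 120 -73.5
```

```text
t 13.55 tcp [533.5   7.4 179.8] yawY -11.1 w 85.3 F [ 0.2  0.1 -0.5] j [-0.07  0.31  1.69  0.    1.13  0.13]
cm [-31.77  -0.77   5.97] deg [ 0.1 -0.1 62.4] rows lin 6.467385994474894 rot 7.260061153601388
```

Call:
drive_tool([
  [0,-3,0,0,0,0,5],
  [0,-8,-0.2,0,0,0,13],
  [0,-13,-0.3,0,0,0,21],
  [0,-18,-0.4,1,0,0,29],
  [0,-23,-0.6,3,0,0,37],
  [0,-28,-0.7,5,0,0,45],
  [0,-31.8,-0.8,6,0,0,53],
  [0,-31.8,-0.8,6,0,0,60],
  [0,-31.8,-0.8,6,0,0,62.4],
  [0,-31.8,-0.8,6,0,0,62.4],
  [0,-31.8,-0.8,6,0,0,62.4],
  [0,-31.8,-0.8,6,0,0,62.4],
  [0,-31.8,-0.8,6,0,0,62.4],
])

```text
t: 14.85
eef_pos: [463.6, -302.6, 118.7]
orientation: [-0.0, 0.99, 0.144, -0.0]
contact_force: [0.5, -0.6, -0.5]
grip_width: 85.0
```

```bash
python3 go.py 464.8 -302.9 26 -73.5;  python3 - <<'E'
from h import *
for n in("top","side"):
    f=frame(n,n+"2.png");m=masks(f)
    for k,z in (("white",60),("orange",100),("blue",20)):
        for i,st,c,mm in comps(m[k],60):
            r=rect(f,mm,z)
            if st[4]<2000 and 300<r[0]<700 and -100<r[1]<420: print(n,k,c.round(1),st[4],r)
f=frame("side"); crop(f,220,140,130,200,4,'g4.png')
E
```

```text
t 14.85 tcp [ 463.6 -302.6  118.7] yawY -73.5 w 85.0 F [ 0.5 -0.6 -0.5] j [-0.65  0.41  1.72 -0.    1.01  0.63]
cm [0.11 0.07 9.27] deg [-0.  0.  0.] rows lin 1.8540612723729528 rot 0.005027372125644964
top white [280.3 253.7] 86 [384.2  10.5  46.6  22.3  38.1 383.5   9.9]
top orange [283.6 196. ] 613 [532.6   5.6  90.7  57.3  78.8 532.2   5.6]
top orange [278.4 255.4] 1034 [376.5  15.4 113.7  72.  142.2 376.   15.8]
top blue [276.1 208.7] 206 [532.4   8.2 108.6  76.9  79.7 511.7  22.9]
side white [223.6 211.6] 87 [385.   20.4  54.3  21.3  51.  384.7  20.4]
side orange [265.  186.7] 345 [533.4   8.3  96.6  61.2  78.7 532.1   5.7]
side orange [223.6 215.2] 603 [361.4 -18.9 115.6  74.9 142.3 360.6 -20.9]
```

View pics/g4.png

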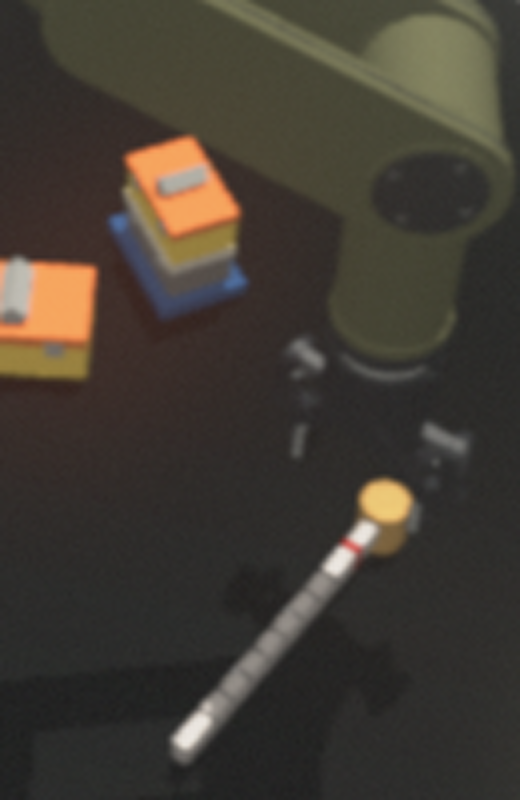

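View pics/top2.png

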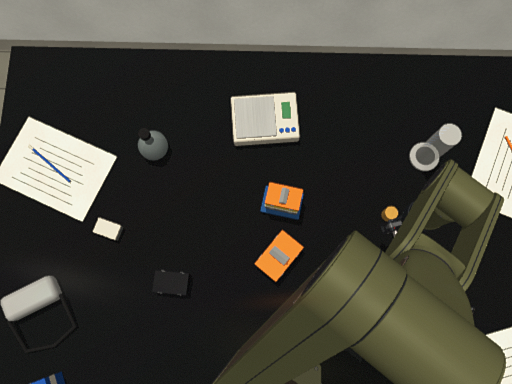

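The stack is squared, with the yellow lid at about (533,7), 78.8°. In the side view the red band is at about (307.5,276.5), between the open jaws. Lowering onto the beam.

```bash
python3 - <<'E'
from h import *
f=frame("side"); R=masks(f)["red"]; R[:, :290]=0
for i,st,c,mm in comps(R,3):
    if 295<c[0]<325 and 260<c[1]<290: print(c,st[4],ray(f,c,33).round(1))
print(proj(f,[[464.7,-302.7,36],[464.7,-302.7,25]]))
E
```

```text
[307.16666667 276.        ] 6 [[ 467.1 -299.    33. ]]
[[307.43034896 276.75787451]
 [307.06852181 278.84293905]]
```

Call:
drive_tool([
  [0,0.1,0.05,2.5,0,0,0],
  [0,0.1,0.05,5,0,0,0],
  [0,0.1,0.05,7.5,0,0,0],
  [0,0.1,0.05,9.3,0,0,0],
  [0,0.1,0.05,9.3,0,0,0],
  [0,0.1,0.05,9.3,0,0,0],
  [0,0.1,0.05,9.3,0,0,0],
])

```text
t: 15.75
eef_pos: [465.5, -303.9, 26.9]
orientation: [0.001, 0.99, 0.143, 0.001]
contact_force: [0.1, -0.9, 0.1]
grip_width: 85.1
```

```bash
python3 go.py 464.8 -302.9 26 -73.5
```

```text
t 15.75 tcp [ 465.5 -303.9   26.9] yawY -73.5 w 85.1 F [ 0.1 -0.9  0.1] j [-0.65  0.54  1.8  -0.    0.8   0.63]
cm [-0.04 -0.11  0.09] deg [ 0.1 -0.1 -0. ] rows lin 0.029677579051250673 rot 0.014741860320226015
```

Call:
drive_tool([
  [1,0,0,0.05,0,0,0],
  [1,0,0,0.05,0,0,0],
  [1,0,0,0.05,0,0,0],
  [1,0,0,0.05,0,0,0],
  [1,0,0,0.05,0,0,0],
  [1,0,0,0.05,0,0,0],
  [1,0,0,0.05,0,0,0],
  [1,0,0,0.05,0,0,0],
  [1,0,0,0.05,0,0,0],
  [1,0,0,0.05,0,0,0],
  [1,0,0,0.05,0,0,0],
  [1,0,0,0.05,0,0,0],
], grip_force=80)

```text
t: 16.95
eef_pos: [464.8, -303.3, 25.6]
orientation: [0.0, 0.99, 0.143, 0.0]
contact_force: [-0.6, 0.9, 5.7]
grip_width: 10.6
```

```bash
python3 go.py 464.8 -302.9 200 -73.5
```

```text
t 16.95 tcp [ 464.8 -303.3   25.6] yawY -73.5 w 10.6 F [-0.6  0.9  5.7] j [-0.65  0.54  1.81  0.    0.8   0.63]
cm [  0.02  -0.03 -17.44] deg [ 0. -0. -0.] rows lin 3.4871930969554628 rot 0.004795988609624699
```

Gripped, with a width of 10.6 mm. Lifting gently.

Call:
drive_tool([
  [1,0,0,-0.5,0,0,0],
  [1,0,0,-1.5,0,0,0],
  [1,0,0,-3,0,0,0],
  [1,0,0,-5,0,0,0],
  [1,0,0,-7,0,0,0],
  [1,0,0,-9,0,0,0],
  [1,0,0,-11,0,0,0],
  [1,0,0,-13,0,0,0],
  [1,0,0,-15,0,0,0],
  [1,0,0,-16.5,0,0,0],
  [1,0,0,-17.5,0,0,0],
  [1,0,0,-17.5,0,0,0],
  [1,0,0,-17.5,0,0,0],
  [1,0,0,-17.5,0,0,0],
  [1,0,0,-17.5,0,0,0],
])

```text
t: 18.45
eef_pos: [464.1, -302.9, 199.2]
orientation: [-0.001, 0.99, 0.143, -0.001]
contact_force: [0.4, 0.7, -4.2]
grip_width: 10.6
```

```bash
python3 go.py 532.8 7 200 -11.1;  python3 - <<'E'
from h import *
f=frame("side","side3.png"); f=frame("top","top3.png")
print(env.sense()["ft_torque"])
E
```

```text
t 18.45 tcp [ 464.1 -302.9  199.2] yawY -73.5 w 10.6 F [ 0.4  0.7 -4.2] j [-0.65  0.32  1.62 -0.    1.2   0.63]
cm [ 15.37 -27.77  -0.05] deg [ -0.1   0.  -62.4] rows lin 6.347931628115054 rot 7.268631347869032
[-0.01242132 -0.03494123  0.03002567]
```

View pics/side3.png

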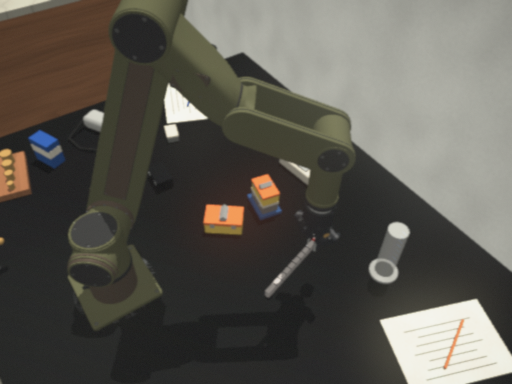

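The beam is lifted and balanced, with almost no moment at the wrist. I'll carry it over the stack at z 200 and then lower it.

Call:
drive_tool([
  [1,0.7,-1.3,0,0,0,-2],
  [1,2,-3.7,0,0,0,-7],
  [1,3.4,-6.2,0,0,0,-12],
  [1,4.8,-8.7,0,0,0,-17],
  [1,6.2,-11.2,0,0,0,-22],
  [1,7.6,-13.7,0,0,0,-28],
  [1,9,-16.3,0,0,0,-34],
  [1,10.4,-18.8,0,0,0,-40],
  [1,11.8,-21.3,0,0,0,-46],
  [1,13,-23.5,0,0,0,-52],
  [1,14.2,-25.7,0,0,0,-57],
  [1,15,-27.1,0,0,0,-60.5],
  [1,15.4,-27.8,0,0,0,-62.4],
  [1,15.4,-27.8,0,0,0,-62.4],
  [1,15.4,-27.8,0,0,0,-62.4],
  [1,15.4,-27.8,0,0,0,-62.4],
  [1,15.4,-27.8,0,0,0,-62.4],
  [1,15.4,-27.8,0,0,0,-62.4],
])

```text
t: 20.35
eef_pos: [533.5, 6.3, 200.3]
orientation: [0.0, 0.773, 0.635, -0.0]
contact_force: [0.5, -0.4, -4.2]
grip_width: 10.5
```

```bash
python3 go.py 532.8 7 158 -11.1;  python3 - <<'E'
from h import *
f=frame("side"); crop(f,180,100,180,150,4,"g5.png"); f=frame("top"); crop(f,210,120,160,160,4,"g5t.png")
E
```

```text
t 20.35 tcp [533.5   6.3 200.3] yawY -11.2 w 10.5 F [ 0.5 -0.4 -4.2] j [-0.07  0.29  1.66 -0.    1.18  0.13]
cm [ 0.06 -0.08  4.23] deg [-0.   0.  -0.1] rows lin 0.8467310400916958 rot 0.012757886404036686
```

View pics/g5.png

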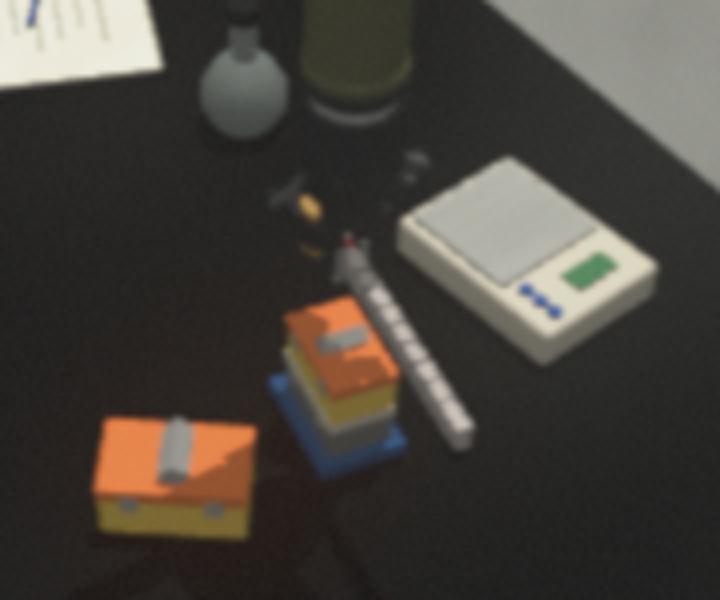

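View pics/g5t.png

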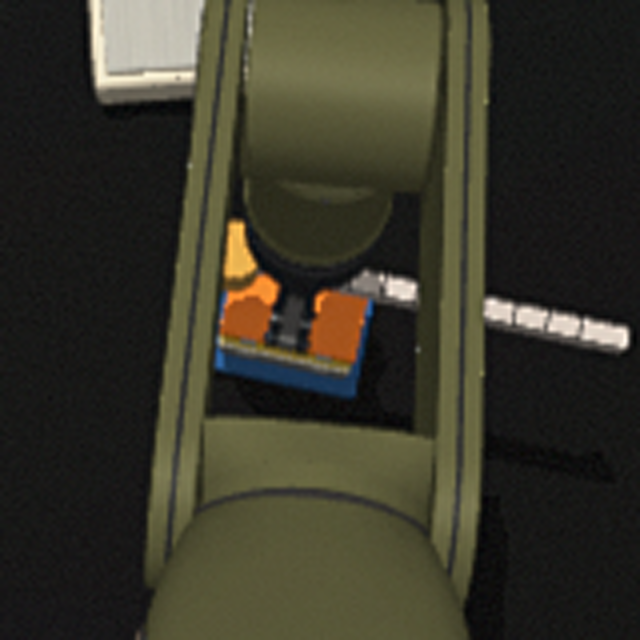

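Call:
drive_tool([
  [1,0,0,0.5,0,0,0],
  [1,0,-0.05,1.3,0,0,0],
  [1,0,-0.05,2.2,0,0,0],
  [1,0,-0.05,3.1,0,0,0],
  [1,0,-0.05,3.8,0,0,0],
  [1,0,-0.05,4.2,0,0,0],
  [1,0,-0.05,4.2,0,0,0],
  [1,0,-0.05,4.2,0,0,0],
  [1,0,-0.05,4.2,0,0,0],
  [1,0,-0.05,4.2,0,0,0],
  [1,0,-0.05,4.2,0,0,0],
  [1,0,-0.05,4.2,0,0,0],
])

```text
t: 21.65
eef_pos: [533.2, 7.0, 158.6]
orientation: [0.0, 0.772, 0.635, 0.0]
contact_force: [-0.3, 0.6, -3.9]
grip_width: 10.6
```

```bash
python3 go.py 532.8 7 158 -11.1;  python3 - <<'E'
from h import *
f=frame("side"); crop(f,220,130,100,100,6,"g6.png")
m=masks(f)
for k,z in (("orange",100),("red",168),("bar",168)):
    for i,st,c,mm in comps(m[k],3):
        if 230<c[0]<310 and 140<c[1]<220: print(k,c.round(1),st[4],rect(f,mm,z) if st[4]>20 else ray(f,c,z))
g=frame("top"); m=masks(g)
for i,st,c,mm in comps(m["bar"],20):
    if 300<c[0]<420 and 150<c[1]<220: print("top bar",c.round(1),st[4],rect(g,mm,168))
E
```

```text
t 21.65 tcp [533.2   7.  158.6] yawY -11.1 w 10.6 F [-0.3  0.6 -3.9] j [-0.07  0.34  1.72 -0.    1.08  0.13]
cm [-0.01 -0.04  0.06] deg [ 0. -0. -0.] rows lin 0.013596158361125741 rot 0.005298226952129152
orange [256.5 161. ] 4 [[576.49673189 117.36841765 100.        ]]
orange [264. 181.] 13 [[543.78804801  27.67022115 100.        ]]
orange [257.  186.5] 6 [[511.24878084  20.25230194 100.        ]]
orange [272.2 194. ] 12 [[532.46040602 -32.70007382 100.        ]]
orange [233.4 210.2] 105 [397.2 -27.5  43.6  42.7  57.7 395.5 -20.9]
bar [283.7 199.4] 140 [ 510.1 -113.2  145.8   11.6   78.7  509.5 -116.4]
top bar [308.  195.5] 31 [521.  -52.5  16.5  11.   79.9 521.3 -52.9]
top bar [345.2 203.6] 151 [ 503.1 -144.8   86.9   11.3   78.9  503.1 -145.3]
```

View pics/g6.png

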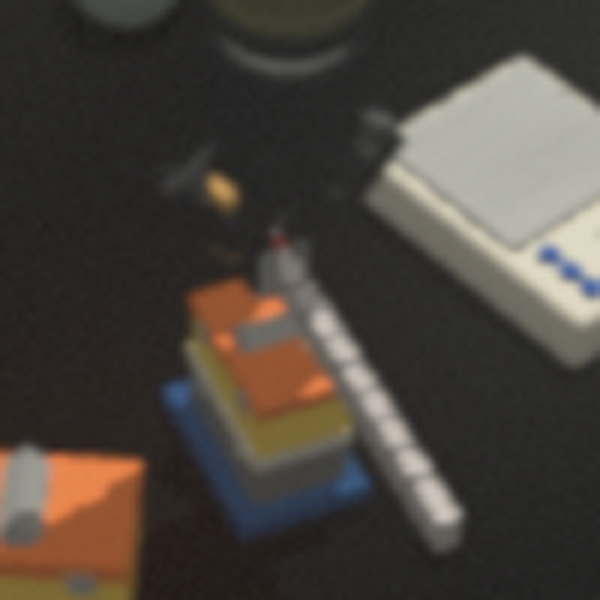

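The tail end at z = 168 in both views puts the balance point at about (534,9). The edge is at (533,7). The bar axis is at 78.8° against the case's 78.8°, and it is steady. Handing in.

```bash
python3 -c "
from plant import env
s=env.sense(); print(abs(s['dq']).max(), s['ft_torque'])
print(env.close_job())"
```

```text
0.0022604527689198566 [0.00212265 0.01881057 0.02190097]
the job is handed in; nothing more can be done
None
```

I finished the job and handed it in at about 22 s. `env.close_job()` reports no verdict, so the points below are my own last checks.

- **Stack:** The grey case (the larger white-lidded one) stands on the plinth. The yellow case (the smaller orange-lidded one) stands on the grey case. When I measured each after placing, both were within about 2–3 mm of the plinth centre and about 0.5° of its yaw in both cameras.
- **Beam:** It is held at the red band, with a grip opening of 10.6 mm. The balance point is about 1–4 mm from over the edge's middle, depending on the view, and the bar lies along the case's long side to within about 0.2°.
- **Gap and level:** The gap is about 30 mm, worked out from the TCP height of 158.6 mm. I judged level from the near-zero wrist moment and from both views fitting the same bar height.
- **Disagreements:** The two cameras differ by 2–3 mm in places, and the gripper hid the knife edge and the red band from the top camera at the end. All of this is well inside the limits.
- **Left alone:** I planned no contact with the electronic balance, the measuring cylinder or the flask, and saw none. I did not measure their positions again at the end.

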